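# Set out the case-press dies in size order

### The arm

A 7-joint arm with a two-finger parallel gripper is mounted at the origin on a cart in front of the work surface, level with it; the furniture and walls round the work are solid. World frame = base frame: x ahead of the robot, y to its left, z up, the work surface at z = 0. Lengths are in m, angles in rad, forces in N, time in s.
With the tool pointing down it reaches from about 0.425 to 0.875 m from the base axis. Payload 4.7 kg.
Tool frame: the origin (TCP) lies midway between the tips of the shut fingers; the grasp point (between the pads) lies 19 mm behind it; z points along the fingers, y is the line along which they close (so a half turn about z gives the same grasp; the last joint's range is limited). The gripper opens to 87 mm and grips with 3 to 60 N. Pads are 19 mm wide; open, the fingers measure 117 mm over their backs; the gripper's body (75 mm by 190 mm) begins 51 mm behind the grasp point.
Start: joints at [-1.156, 0.321, -0.07, 1.45, 0.023, 1.371, -0.057], TCP at [0.254, 0.598, 0.223] pointing down, gripper open.
Joint ranges: [-2.86, 2.86], [-0.3, 2.09], [-1.38, 1.24], [0.06, 2.45], [-1.56, 4.7], [0.09, 2.05], [-2.69, 2.69]. Speed limits (rad/s): [2.57, 2.57, 3.14, 3.14, 3.14, 3.14, 3.14].

### API

Orientations are given as a unit quaternion [x, y, z, w].
In Python, from workcell import get_state, snapshot, get_calibration, close_job, spot_in gives the robot as it stands.
- The arm moves only by the shell command python3 -m pendant 'ROWS'. ROWS is JSON, a list of rows, each a list of 5 numbers: the shift along the tool's x, y, z in cm, then the turn about the tool's z in degrees, then the finger opening in cm, from 0 to 8.7. In form: [[tx, ty, tz, yaw, grip], ...]. A call has 1 to 20 rows; each row is the pose to reach, as a shift and turn from the pose commanded when the call began, along the tool's axes at that moment; what a row does not reach only later rows make up. A row lasts 1/10 s, in which the tool goes at most 50 mm and 8.59 degrees, less where a joint would pass 70% of its speed; a pose out of reach is approached as far as the arm can. A call with a gripper value outside its range is refused whole. The fingers move at their own pace and stop on an object; the grip force is fixed at half the most. Time passes only in rows, so rows that repeat a pose let the fingers close. It gives the time, the measured TCP pose, the force, the opening and the grip force at its end, in the units of the state.
- get_state(): the state, without advancing time (a new reading comes with each control period).
- snapshot(name): name is "scene" or "side" or "wrist"; returns (picture, depth): 384x512x3 uint8, red, green, blue; 384x512 float32, m along the optical axis (not along the pixel's ray), 0 where there is no reading.
- get_calibration(name): a dict with "vfov" (degrees; the focal length in pixels is half the picture's height over the tangent of half this angle, whatever the lens; pixels are square), "cx", "cy" (the principal point, pixels), "dist_coeffs" ([k1, k2, p1, p2, k3] as OpenCV has them; the pictures are not rectified), "view" (4x4, takes a point from world to camera coordinates); the wrist camera has in their place "hand_eye" (4x4, takes a point from camera to tool coordinates, whose origin is the TCP and whose axes are the flange's). Camera axes: x right, y up, looking along -z (the intrinsics and any distortion apply to the point x, -y, -z); pixel columns grow to the right and rows downward; lengths in m; the calibration is good to about 2 mm. A picture is of the moment at which its call begins: read the wrist's pose just before it. get_calibration takes no time and is no camera call.
- close_job(): hands the job in; it is judged then, once.
Trained networks look in the newest picture that a camera, given by its name, has taken for a name from the list of things; names that differ only in an ending like _2 or _b are one class to them, and where a whole thing is asked for, a point or a joint stands for the part that bears it (a point fixed in the world has none). Each returns a list of dicts, best first, with "p" (0 to 1); they miss things now and then, are a little off and sometimes report something else, mostly with a low value. They report only what shows in the picture. A call takes as long as a camera call. They do not tell look-alikes from the thing itself.
- spot_in(target, camera): "xyz" ([x, y, z] in m, in world coordinates, good to about 4 mm: the middle of the surface that is visible of it).
The state is a dict: "t": time; "q": joint angles; "qd": joint speeds; "joint_efforts": joint torques, N m; "tool_pos": TCP position; "eef_rot": TCP orientation; "wrist_force": force on the tool from outside, world axes, zero at the start; "torque": the same for the moment, N m; "width": finger opening in m; "finger_force": force on a finger pad.
Only numpy, scipy, OpenCV 4.12 (cv2) and the standard library are available. Lean on these libraries where they do the work, as an engineer would, in place of code of your own. Each camera call takes 0.05 s, during which the arm holds its last target. There are 200 camera calls.

### The job

Put the four blue press dies on the wooden rail, one standing upright on each white mark, in order of size: the smallest on the mark next to the red end stop, the largest on the mark next to the grey end stop. Centre each die on its mark, then let go of everything.

Things in the scene. Friction and masses are not known exactly. Their poses are not given: they have to be found in the camera images.
- die_20: smallest blue press die: a solid upright cylinder, 20 mm across and 20 mm tall, 30 g or so, standing on the thin card mat (2 mm) on the worktop; the origin is the centre of its underside, z points up its axis
- die_30: second smallest blue press die: upright cylinder, 30 mm across, 26 mm tall, 60 g or so; origin at the centre of its underside, z up its axis
- die_40: second largest blue press die: upright cylinder, 40 mm across, 32 mm tall, 100 g or so; origin at the centre of its underside, z up its axis
- die_50: largest blue press die: upright cylinder, 50 mm across, 38 mm tall, 160 g or so; origin at the centre of its underside, z up its axis
- mark_a: white disc, 52 mm across with a black centre dot, inlaid flush in the top of a fixed wooden rail (316 x 62 mm, its top face 10 mm above the worktop). Four such marks lie in one straight row, 70 mm apart, in the order a, b, c, d; this is the one at the left end of the rail (as the robot sees it). Origin at the centre of the disc on the rail's top face, x across the rail, y along the row from d towards a, z up
- mark_b: same white disc, second from the left in the row; origin and axes as for mark_a
- mark_c: same white disc, third from the left in the row; origin and axes as for mark_a
- mark_d: same white disc, at the right end of the row; origin and axes as for mark_a
- red_stop: fixed red end stop on the rail, 56 mm across the rail, 12 mm along it, 12 mm high above the rail's top face, 45 mm beyond the centre of the mark at that end; it is at either the left (mark_a) or the right (mark_d) end. Origin at the centre of its underside on the rail's top face
- grey_stop: the same end stop in grey, at the other end of the rail; origin as for red_stop
Mind the look-alikes: they are no part of the job. What is shaped like the die_50 but purple is not meant. Leave any orange or turquoise look-alike of the die_40 alone.

How it is judged:
By the outcome, as a careful person would: the job done as asked, in the order asked, and still so for the second after the job is handed in, with the robot touching nothing.
It also fails if it takes over 90 s, if anything falls off the work surface, if the arm or the gripper's body presses on something with over 40 N, if the wrist force passes 120 N, or if a joint passes its speed limit or range.

## Working session

There is one attempt and no reset: what is moved stays moved. The work goes in short steps, Python scripts to look and compute and a shell command to move; the robot and the scene stay as the last step left them, time stands still between calls to the robot, and variables do not carry over. Pictures are saved under pics/ and viewed, at most 14 in all, crops included, and the job is handed in when it is done.

```bash
mkdir -p pics; cat > h.py <<'E'
import numpy as np, cv2
from workcell import *
from scipy.spatial.transform import Rotation as R
def shot(name,fn=None):
    s=get_state(); p,d=snapshot(name)
    if fn: cv2.imwrite('pics/'+fn,p[:,:,::-1])
    return s,p,d
def T_world_cam(name,s):
    c=get_calibration(name)
    if 'view' in c: return np.linalg.inv(np.array(c['view']))
    T=np.eye(4);T[:3,:3]=R.from_quat(s['eef_rot']).as_matrix();T[:3,3]=s['tool_pos']
    return T@np.array(c['hand_eye'])
def cloud(name,s,d):
    c=get_calibration(name);h,w=d.shape;f=h/2/np.tan(np.radians(c['vfov'])/2)
    K=np.array([[f,0,c['cx']],[0,f,c['cy']],[0,0,1]])
    v,u=np.mgrid[:h,:w];uv=np.stack([u,v],-1).reshape(-1,1,2).astype(np.float64)
    n=cv2.undistortPoints(uv,K,np.array(c['dist_coeffs'],float)).reshape(h,w,2)
    P=np.stack([n[...,0]*d,-n[...,1]*d,-d],-1)
    T=T_world_cam(name,s)
    return P@T[:3,:3].T+T[:3,3]
E
python3 - <<'E'
from h import *
for n in ['scene','side','wrist']:
    s,p,d=shot(n,n+'0.png'); np.savez('/tmp/%s0.npz'%n,p=p,d=d)
print({k:np.round(v,3) for k,v in s.items()}, get_calibration('scene'))
E
```

```text
{'t': np.float64(0.1), 'q': array([-1.156,  0.322, -0.07 ,  1.452,  0.023,  1.371, -0.057]), 'qd': array([-0.001, -0.003, -0.001, -0.003, -0.   ,  0.002, -0.002]), 'joint_efforts': array([-0.0000e+00, -4.9257e+01, -4.0600e-01, -3.1340e+01, -6.4000e-02,
        4.0000e-02,  0.0000e+00]), 'tool_pos': array([0.253, 0.598, 0.222]), 'eef_rot': array([ 0.199,  0.98 , -0.001, -0.   ]), 'wrist_force': array([-0.128,  0.457, -0.911]), 'torque': array([-0.032,  0.03 ,  0.016]), 'finger_force': np.float64(0.0), 'width': np.float64(0.087)} {'vfov': 42.18137146133712, 'cx': 250.55165808047562, 'cy': 190.44171452439357, 'dist_coeffs': array([0.04676236, 0.        , 0.        , 0.        , 0.        ]), 'view': array([[ 0.86321978, -0.50467626,  0.01238914, -0.3647061 ],
       [ 0.34535877,  0.60826047,  0.71466532, -0.33815161],
       [-0.36821045, -0.61263454,  0.69935684, -1.04192981],
       [ 0.        ,  0.        ,  0.        ,  1.        ]])}
```

View pics/scene0.png

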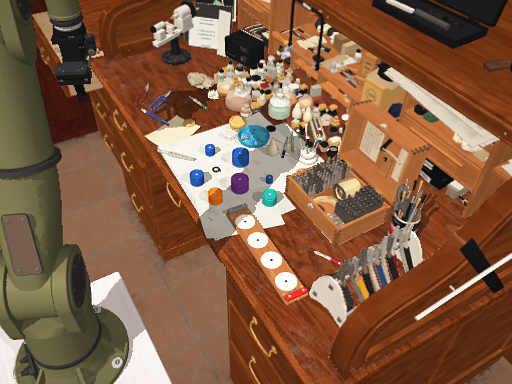

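View pics/side0.png

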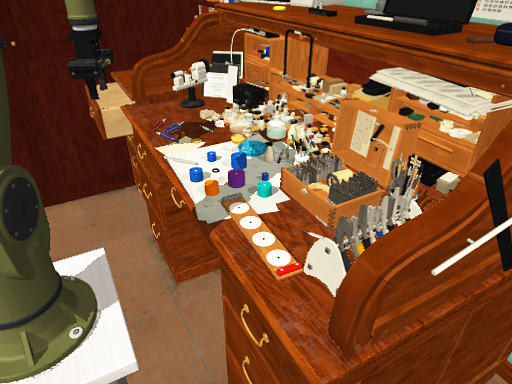

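The scene shows four blue cylinders at pixels (210,150), (197,177), (241,157) and (269,180). The look-alikes are purple (240,183), orange (215,196) and turquoise (270,197). The red stop is at (295,295), the near/right end of the rail.

```bash
python3 - <<'E'
from h import *
z=np.load('/tmp/scene0.npz');p,d=z['p'],z['d'];s=get_state()
P=cloud('scene',s,d)
hsv=cv2.cvtColor(p,cv2.COLOR_RGB2HSV)
def comps(m,mn=15):
    n,l,st,c=cv2.connectedComponentsWithStats(m.astype(np.uint8))
    for i in range(1,n):
        if st[i,4]>=mn: yield i,l==i,st[i],c[i]
H,S,V=[hsv[...,i].astype(int) for i in range(3)]
win=np.zeros(H.shape,bool);win[120:310,140:330]=1
for nm,m in dict(other=(H>80)&(H<105)&(S>120)&(V>60),blue=(H>=105)&(H<125)&(S>140)&(V>60),purple=(H>=125)&(H<155)&(S>100),white=(S<30)&(V>215)).items():
    for i,k,st,c in comps(m&win):
        q=P[k&(d>0)]; 
        if nm!='white':
            zt=np.percentile(q[:,2],95); t=q[q[:,2]>zt-.004]
            print(nm,c.round(),st[4],'ztop',zt.round(3),'topc',((t.min(0)+t.max(0))/2).round(3),'ext',np.ptp(t,axis=0).round(3))
        else: print(nm,c.round(),st[4],q.mean(0).round(4),np.ptp(q,axis=0).round(3))
for t in ['die_20','die_30','die_40','die_50','mark_a','red_stop','grey_stop']:
    print(t,[(np.round(r['xyz'],3),round(r['p'],2)) for r in spot_in(t,'scene')])
cv2.imwrite('pics/crop.png',cv2.resize(p[120:310,140:330,::-1],None,fx=3.1,fy=3.1,interpolation=cv2.INTER_CUBIC))
E
```

```text
other [254. 136.] 538 ztop 0.019 topc [0.684 0.429 0.019] ext [0.104 0.103 0.008]
other [269. 197.] 217 ztop 0.035 topc [0.581 0.17  0.034] ext [0.038 0.041 0.007]
blue [210. 150.] 98 ztop 0.03 topc [0.533 0.432 0.029] ext [0.027 0.034 0.006]
blue [240. 157.] 287 ztop 0.041 topc [0.594 0.35  0.041] ext [0.048 0.054 0.008]
blue [197. 177.] 200 ztop 0.036 topc [0.444 0.338 0.035] ext [0.04  0.039 0.006]
blue [269. 179.] 50 ztop 0.024 topc [0.622 0.241 0.022] ext [0.018 0.015 0.005]
purple [240. 183.] 321 ztop 0.041 topc [0.536 0.257 0.041] ext [0.05  0.047 0.007]
white [203. 162.] 3418 [0.5014 0.4112 0.0033] [0.268 0.33  0.026]
white [291. 130.] 28 [8.122e-01 4.082e-01 8.000e-04] [0.015 0.068 0.008]
white [307. 154.] 73 [0.7656 0.26   0.0329] [0.034 0.037 0.014]
white [292. 173.] 421 [0.6996 0.2358 0.0041] [0.206 0.09  0.023]
white [272. 213.] 707 [0.5681 0.1336 0.0025] [0.114 0.107 0.012]
white [247. 222.] 159 [0.4869 0.1309 0.0102] [0.046 0.042 0.01 ]
white [257. 240.] 244 [0.4814 0.0666 0.0103] [0.052 0.052 0.013]
white [271. 260.] 269 [ 0.478  -0.0031  0.0104] [0.049 0.051 0.011]
w
[... 568 characters left out ...]
38]), 0.87), (array([0.451, 0.24 , 0.029]), 0.77), (array([0.576, 0.163, 0.036]), 0.75), (array([0.537, 0.248, 0.039]), 0.7), (array([0.445, 0.328, 0.035]), 0.51), (array([0.622, 0.236, 0.017]), 0.4)]
die_50 [(array([0.59 , 0.343, 0.038]), 0.87), (array([0.451, 0.24 , 0.029]), 0.77), (array([0.576, 0.163, 0.036]), 0.75), (array([0.537, 0.248, 0.039]), 0.7), (array([0.445, 0.328, 0.035]), 0.51), (array([0.622, 0.236, 0.017]), 0.4)]
mark_a [(array([0.482, 0.136, 0.007]), 0.79), (array([0.478, 0.066, 0.009]), 0.67), (array([ 0.481, -0.   ,  0.009]), 0.65), (array([ 0.477, -0.069,  0.013]), 0.65)]
red_stop [(array([ 0.476, -0.117,  0.024]), 0.72)]
grey_stop [(array([0.483, 0.18 , 0.019]), 0.53)]
```

View pics/crop.png

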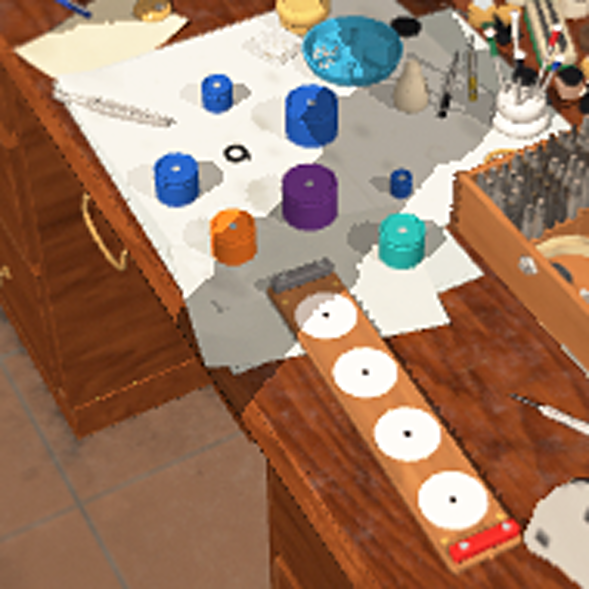

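Candidates: blue cylinders at (269,180)=die_20, (210,150)=die_30, (197,177)=die_40 and (241,157)=die_50, with top heights of 24, 30, 36 and 41 mm that match the sizes. Purple (240,183), orange (215,196) and turquoise (270,197) are decoys. The crop confirms this. Red stop is at mark_d and grey at mark_a, so the targets are 20→d, 30→c, 40→b, 50→a. Next I'll check obstacle heights around the dies and turn the tool so it closes along world x.

```bash
python3 - <<'E'
from h import *
z=np.load('/tmp/scene0.npz');P=cloud('scene',get_state(),z['d']).reshape(-1,3)
xs=np.arange(.34,.82,.04);ys=np.arange(-.16,.56,.04)
print('x    ',(xs+.02).round(2))
for y in ys[::-1]:
    print(round(y+.02,2),[int(1000*np.percentile(q,97)) if len(q:=P[(abs(P[:,0]-x-.02)<.02)&(abs(P[:,1]-y-.02)<.02)&(P[:,2]<.6)&(P[:,2]>-.05),2])>2 else -1 for x in xs])
E
python3 -m pendant '[[-2,1,0,8,8.7],[-4,2,0,16,8.7],[-7,3,0,24,8.7],[-10,3,0,32,8.7],[-14,2,0,40,8.7],[-18,1,0,48,8.7],[-22,1,0,56,8.7],[-26,0,0,64,8.7],[-31,0,0,67,8.7],[-34.5,-9,0,67,8.7],[-34.5,-9,0,67,8.7],[-34.5,-9,0,67,8.7]]'
```

```text
x     [0.36 0.4  0.44 0.48 0.52 0.56 0.6  0.64 0.68 0.72 0.76 0.8 ]
0.54 [-4, 14, 13, 5, 6, 5, 5, 29, 31, 37, 24, 57]
0.5 [-3, 11, 12, 6, 6, 7, 16, 31, 32, 6, 6, 79]
0.46 [-6, 5, 12, 9, 29, 26, 19, 20, 24, 20, 10, 53]
0.42 [-6, 5, 6, 11, 28, 26, 6, 20, 15, 20, 7, 7]
0.38 [-5, 4, 7, 6, 8, 39, 41, 18, 18, 18, 7, 9]
0.34 [-4, 6, 36, 33, 8, 40, 41, 6, 52, 46, 10, 6]
0.3 [-5, 6, 28, 6, 38, 38, 6, 6, 5, 10, 107, 104]
0.26 [-4, 6, 35, 36, 40, 42, 14, 21, 6, 6, 105, 96]
0.22 [-4, 6, 33, 32, 38, 33, 20, 19, 7, 9, 8, 96]
0.18 [1, 7, 14, 25, 22, 34, 34, 65, 75, 82, 91, 160]
0.14 [11, 9, 12, 13, 12, 32, 32, 68, 76, 83, 89, 88]
0.1 [-5, 3, 11, 13, 12, 6, 3, 65, 72, 77, 86, 87]
0.06 [-4, 3, 13, 13, 11, 3, 3, 64, 65, 74, 75, 76]
0.02 [-3, 3, 11, 13, 11, 3, 3, 65, 74, 81, 89, 90]
-0.02 [-3, 3, 13, 13, 11, 4, 6, 65, 72, 80, 89, 141]
-0.06 [-3, 3, 12, 13, 11, 4, 8, 62, 61, 62, 62, 165]
-0.1 [-4, 3, 23, 23, 9, 3, 8, 4, 4, 34, 153, 164]
-0.14 [-4, 3, 20, 22, 100, 78, 62, 75, 148, 156, 115, 173]
t: 1.7
tool_pos: [0.5392, 0.3715, 0.2224]
eef_rot: [0.711, 0.703, -0.002, 0.002]
wrist_force: [0.7, -0.7, 0.6]
width: 0.087
finger_force: 0.0
```

```bash
cat >> h.py <<'E'
def dies(name,s,p,d):
    P=cloud(name,s,d);hsv=cv2.cvtColor(p,cv2.COLOR_RGB2HSV);H,S,V=[hsv[...,i].astype(int) for i in range(3)]
    n,l,st,c=cv2.connectedComponentsWithStats(((H>=105)&(H<125)&(S>140)&(V>50)).astype(np.uint8))
    for i in range(1,n):
        if st[i,4]<60: continue
        q=P[(l==i)&(d>0)]; zt=np.median(q[q[:,2]>np.percentile(q[:,2],60),2]); t=q[abs(q[:,2]-zt)<.004]
        (cx,cy),r=cv2.minEnclosingCircle(t[:,:2].astype(np.float32))
        print('blue',c[i].round(),st[i],'z',zt.round(4),'mean',t.mean(0).round(4),'circ',round(cx,4),round(cy,4),'D',round(2*r,4),'bbox',t.min(0).round(3),t.max(0).round(3))
def marks(name,s,p,d):
    P=cloud(name,s,d);hsv=cv2.cvtColor(p,cv2.COLOR_RGB2HSV);S,V=hsv[...,1],hsv[...,2]
    m=(S<40)&(V>120)&(abs(P[...,2]-.010)<.006)
    n,l,st,c=cv2.connectedComponentsWithStats(m.astype(np.uint8))
    for i in range(1,n):
        if st[i,4]<100: continue
        q=P[l==i]; (cx,cy),r=cv2.minEnclosingCircle(q[:,:2].astype(np.float32))
        print('white',c[i].round(),st[i],'mean',q.mean(0).round(4),'circ',round(cx,4),round(cy,4),'D',round(2*r,4))
E
python3 - <<'E'
from h import *
s,p,d=shot('wrist','w1.png'); print(s['tool_pos'],s['eef_rot']); dies('wrist',s,p,d)
z=np.load('/tmp/scene0.npz');P=cloud('scene',s,z['d']).reshape(-1,3)
q=P[(P[:,2]>.045)&(P[:,0]<.62)&(P[:,0]>.35)&(P[:,1]<0)&(P[:,1]>-.2)]
print('obst near red: ymax',q[:,1].max(),'xmin',q[:,0].min())
E
```

```text
[0.53921139 0.37154004 0.22236749] [ 0.71082379  0.7033648  -0.00179136  0.00207099]
blue [249. 106.] [237  94  25  26 451] z 0.0276 mean [0.5348 0.4358 0.0265] circ 0.5349 0.4358 D 0.0274 bbox [0.522 0.422 0.024] [0.548 0.449 0.03 ]
blue [301. 177.] [ 280  154   44   46 1493] z 0.039 mean [0.5942 0.357  0.0382] circ 0.5943 0.3565 D 0.0491 bbox [0.57  0.333 0.035] [0.617 0.381 0.042]
blue [176. 189.] [158 171  36  36 933] z 0.0331 mean [0.4466 0.3424 0.0322] circ 0.4466 0.3422 D 0.039 bbox [0.428 0.324 0.029] [0.466 0.361 0.036]
obst near red: ymax -0.12709625468133084 xmin 0.5034177155804951
```

View pics/w1.png

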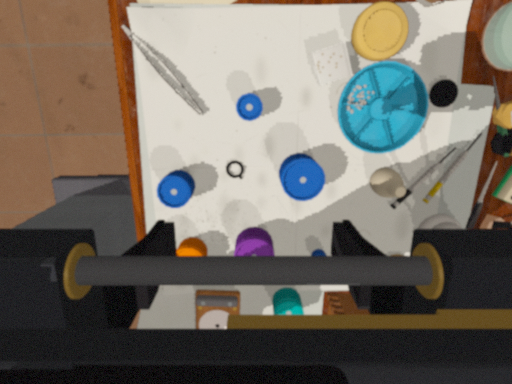

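The wrist view shows die_30 (249,106), die_50 (301,177) and die_40 (176,189), and image up is world +y. The positions match the scene estimate to about 5 mm. I'll take die_50 now.

```bash
python3 -m pendant '[[-0.7,2.7,0,0,8.7],[-1.4,5.5,0,0,8.7],[-1.4,5.5,4,0,8.7],[-1.4,5.5,8,0,8.7],[-1.4,5.5,12,0,8.7],[-1.4,5.5,15,0,8.7],[-1.4,5.5,17,0,8.7],[-1.4,5.5,19,0,8.7],[-1.4,5.5,20.5,0,8.7],[-1.4,5.5,21,0,8.7],[-1.4,5.5,21,0,8.7],[-1.4,5.5,21,0,8.7]]'; python3 - <<'E'
from h import *
s,p,d=shot('wrist','w2.png'); print(s['tool_pos'],s['wrist_force']); dies('wrist',s,p,d)
E
```

```text
t: 2.95
tool_pos: [0.5919, 0.3678, 0.0137]
eef_rot: [0.707, 0.707, 0.001, 0.0]
wrist_force: [-0.3, -0.2, 1.1]
width: 0.0871
finger_force: 0.0
[0.59188085 0.36780353 0.01371812] [-0.327752   -0.23355551  1.14417228]
blue [135. 112.] [  98   81   76   64 3542] z 0.0278 mean [0.5349 0.4357 0.0267] circ 0.5349 0.4356 D 0.0301 bbox [0.52  0.421 0.024] [0.55  0.449 0.03 ]
blue [259. 236.] [ 217  211   86   45 3018] z 0.039 mean [0.5943 0.3746 0.0386] circ 0.5944 0.3701 D 0.0407 bbox [0.574 0.369 0.035] [0.615 0.381 0.042]
blue [260. 298.] [ 212  285   98   29 2494] z 0.0388 mean [0.5945 0.3453 0.0381] circ 0.5947 0.3515 D 0.0481 bbox [0.571 0.335 0.036] [0.619 0.355 0.042]
```

View pics/w2.png

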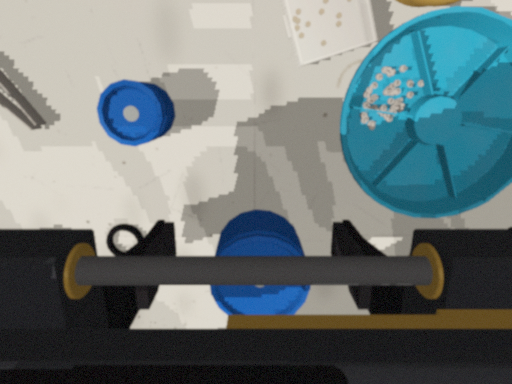

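The fingers straddle the die at (260,265), but the TCP is about 11 mm too far in +y, because the previous move hadn't settled. I'll correct that and grip.

```bash
python3 -m pendant '[[-1.1,0.2,0,0,8.7],[-1.1,0.2,0,0,8.7],[-1.1,0.2,0.2,0,8.7],[-1.1,0.2,0.2,0,3],[-1.1,0.2,0.2,0,3],[-1.1,0.2,0.2,0,3],[-1.1,0.2,0.2,0,3],[-1.1,0.2,0.2,0,3],[-1.1,0.2,0.2,0,3],[-1.1,0.2,0.2,0,3],[-1.1,0.2,-2,0,3],[-1.1,0.2,-6,0,3],[-1.1,0.2,-10,0,3],[-1.1,0.2,-10,0,3],[-1.1,0.2,-10,0,3]]'
```

```text
t: 4.5
tool_pos: [0.5937, 0.3564, 0.1137]
eef_rot: [0.707, 0.707, 0.001, 0.0]
wrist_force: [-0.5, -0.3, -2.1]
width: 0.0493
finger_force: 30.0
```

```bash
python3 -m pendant '[[0,-1,-4,0,3],[-3,-3,-7,0,3],[-7,-5,-10,0,3],[-11,-7,-11,0,3],[-15,-9,-11,0,3],[-19,-11,-11,0,3],[-23,-11.6,-11,0,3],[-27,-11.6,-11,0,3],[-31,-11.6,-11,0,3],[-35,-11.6,-11,0,3],[-38,-11.6,-11,0,3],[-39.5,-11.6,-11,0,3],[-39.5,-11.6,-11,0,3],[-39.5,-11.6,-11,0,3],[-39.5,-11.6,-11,0,3]]'; python3 - <<'E'
from h import *
s,p,d=shot('wrist','w3.png'); print(s['tool_pos'],s['width']); dies('wrist',s,p,d); marks('wrist',s,p,d)
E
```

```text
t: 6.0
tool_pos: [0.4771, -0.0373, 0.2218]
eef_rot: [0.706, 0.708, -0.0, -0.001]
wrist_force: [-0.1, -0.7, -1.6]
width: 0.0495
finger_force: 30.0
[ 0.47710718 -0.03727295  0.22178632] 0.04949712282829434
blue [253. 229.] [ 201  192  105   64 4928] z 0.2503 mean [ 0.4764 -0.0246  0.2496] circ 0.4761 -0.0325 D 0.0496 bbox [ 0.451 -0.035  0.246] [ 0.501 -0.013  0.253]
blue [253. 295.] [ 209  285   89   25 1516] z 0.2511 mean [ 0.4763 -0.0551  0.2499] circ 0.4763 -0.0492 D 0.0423 bbox [ 0.455 -0.063  0.247] [ 0.497 -0.048  0.253]
white [177.   4.] [155   0  40  14 250] mean [0.3948 0.1329 0.0066] circ 0.3923 0.1301 D 0.0409
white [262.  11.] [238   0  49  26 992] mean [0.4851 0.1261 0.0103] circ 0.485 0.1338 D 0.051
white [259.  69.] [ 235   45   48   50 1841] mean [0.4821 0.0674 0.0103] circ 0.482 0.0674 D 0.0528
white [255. 133.] [ 233  111   45   45 1584] mean [ 0.4786 -0.0023  0.0102] circ 0.4786 -0.0029 D 0.053
white [353. 171.] [344 154  19  34 207] mean [ 0.5983 -0.0484  0.0066] circ 0.5992 -0.0474 D 0.0466
white [252. 183.] [232 170  42  26 770] mean [ 0.4752 -0.0626  0.0102] circ 0.4754 -0.0723 D 0.0521
white [499. 204.] [492 187  20  41 197] mean [ 0.781  -0.0883  0.0119] circ 0.7898 -0.0932 D 0.053
white [461. 222.] [458 213   8  21 113] mean [ 0.7403 -0.1135  0.0104] circ 0.7411 -0.1149 D 0.0251
```

View pics/w3.png

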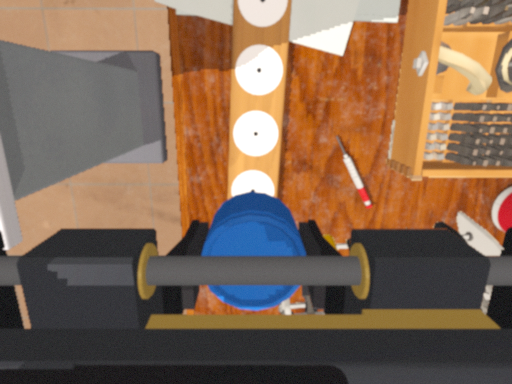

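The wrist view shows marks a(262,5), b(259,69), c(255,133) and d(252,190) at (.4852,.137), (.482,.0674), (.4786,-.0029) and (.4752,-.0727), which agrees with the scene camera. Die_50 is held centred at the TCP.

```bash
python3 -m pendant '[[4,0.3,0,0,3],[8,0.6,2,0,3],[12,0.8,6,0,3],[16,0.8,10,0,3],[17.5,0.8,14,0,3],[17.5,0.8,17,0,3],[17.5,0.8,18,0,3],[17.5,0.8,18,0,3],[17.5,0.8,18,0,3],[17.5,0.8,18,0,3]]'
```

```text
t: 7.05
tool_pos: [0.4872, 0.1361, 0.0448]
eef_rot: [0.707, 0.707, 0.002, 0.001]
wrist_force: [-0.3, -0.1, -0.7]
width: 0.0492
finger_force: 30.0
```

```bash
python3 -m pendant '[[0.1,-0.2,1,0,3],[0.1,-0.2,2,0,3],[0.1,-0.2,2.4,0,3],[0.1,-0.2,2.4,0,3],[0.1,-0.2,2.45,0,3],[0.1,-0.2,2.45,0,3]]'
```

```text
t: 7.65
tool_pos: [0.4831, 0.1369, 0.0181]
eef_rot: [0.707, 0.707, -0.0, -0.0]
wrist_force: [-1.5, -0.5, 3.5]
width: 0.0493
finger_force: 30.0
```

```bash
python3 -m pendant '[[0,0.1,-0.1,0,3],[0,0.1,-0.1,0,6],[0,0.1,-0.1,0,8.7],[0,0.1,-0.1,0,8.7],[0,0.1,-0.1,0,8.7],[0,0.1,-0.1,0,8.7],[0,0.1,-0.1,0,8.7],[0,0.1,-3,0,8.7],[0,0.1,-8,0,8.7],[0,0.1,-13,0,8.7],[3,-1,-17,0,8.7],[7,-3,-20,0,8.7],[11,-4,-20,0,8.7],[15,-4,-20,0,8.7],[18,-4,-20,0,8.7],[18,-4,-20,0,8.7],[18,-4,-20,0,8.7],[18,-4,-20,0,8.7]]'; python3 - <<'E'
from h import *
s,p,d=shot('wrist','w4.png'); print(s['tool_pos'],s['eef_rot']); dies('wrist',s,p,d)
s,p,d=shot('scene','s4.png');dies('scene',s,p,d)
E
```

```text
t: 9.45
tool_pos: [0.4437, 0.3154, 0.218]
eef_rot: [0.708, 0.707, -0.0, 0.0]
wrist_force: [0.8, -1.1, 0.5]
width: 0.0871
finger_force: 0.0
[0.44371998 0.31538451 0.21795116] [ 7.07571894e-01  7.06641239e-01 -2.88488493e-04  3.02841198e-04]
blue [340.  52.] [324  37  32  31 669] z 0.0277 mean [0.5344 0.4357 0.0267] circ 0.5343 0.4356 D 0.029 bbox [0.52  0.421 0.024] [0.549 0.449 0.03 ]
blue [256. 143.] [239 125  34  36 901] z 0.0333 mean [0.4458 0.3423 0.0323] circ 0.4458 0.3423 D 0.0389 bbox [0.428 0.323 0.029] [0.464 0.361 0.036]
blue [398. 221.] [389 213  20  18 206] z 0.0219 mean [0.6231 0.2431 0.0211] circ 0.6233 0.2427 D 0.0191 bbox [0.615 0.233 0.018] [0.632 0.252 0.025]
blue [285. 300.] [267 286  39  28 963] z 0.0461 mean [0.4841 0.1465 0.0457] circ 0.4842 0.1399 D 0.0475 bbox [0.461 0.132 0.042] [0.507 0.162 0.049]
blue [210. 150.] [205 144  10  12  98] z 0.0265 mean [0.5341 0.4327 0.0259] circ 0.5341 0.4341 D 0.0354 bbox [0.52  0.419 0.023] [0.548 0.45  0.03 ]
blue [197. 177.] [190 169  14  18 200] z 0.0332 mean [0.4448 0.3397 0.0328] circ 0.4452 0.3402 D 0.0421 bbox [0.426 0.32  0.029] [0.465 0.36  0.037]
blue [244. 217.] [235 205  20  24 376] z 0.0468 mean [0.4833 0.1356 0.0462] circ 0.484 0.1348 D 0.0533 bbox [0.458 0.109 0.043] [0.507 0.161 0.05 ]
blue [381. 275.] [376 266  10  20  80] z 0.0931 mean [ 0.6311 -0.1956  0.0929] circ 0.6317 -0.195 D 0.0099 bbox [ 0.627 -0.199  0.09 ] [ 0.636 -0.187  0.096]
```

Die_50 stands within about 1 mm of mark_a. Next is die_40.

```bash
python3 -m pendant '[[2.7,0.2,3,0,8.7],[2.7,0.2,8,0,8.7],[2.7,0.2,12,0,8.7],[2.7,0.2,16,0,8.7],[2.7,0.2,18.5,0,8.7],[2.7,0.2,20,0,8.7],[2.7,0.2,20.6,0,8.7],[2.7,0.2,20.6,0,8.7],[2.7,0.2,20.6,0,8.7],[2.7,0.2,20.6,0,8.7]]'
```

```text
t: 10.55
tool_pos: [0.4462, 0.3448, 0.0137]
eef_rot: [0.707, 0.707, 0.002, 0.0]
wrist_force: [-1.1, 0.4, -0.0]
width: 0.0871
finger_force: 0.0
```

```bash
python3 -m pendant '[[-0.2,0,0.2,0,8.7],[-0.2,0,0.2,0,8.7],[-0.2,0,0.2,0,2.5],[-0.2,0,0.2,0,2.5],[-0.2,0,0.2,0,2.5],[-0.2,0,0.2,0,2.5],[-0.2,0,0.2,0,2.5],[-0.2,0,0.2,0,2.5],[-0.2,0,0.2,0,2.5],[-0.2,0,0.2,0,2.5],[-0.2,0,-3,0,2.5],[-0.2,0,-7,0,2.5],[-0.2,0,-11,0,2.5],[-0.2,0,-11,0,2.5],[-0.2,0,-11,0,2.5]]'; python3 - <<'E'
from h import *
s,p,d=shot('wrist'); print(s['tool_pos']); dies('wrist',s,p,d)
E
```

```text
t: 12.05
tool_pos: [0.4456, 0.3424, 0.123]
eef_rot: [0.707, 0.707, 0.001, -0.0]
wrist_force: [-0.3, -0.1, -2.0]
width: 0.0395
finger_force: 30.0
[0.4456085  0.34235964 0.12302128]
blue [366.  73.] [ 344   54   45   39 1276] z 0.0278 mean [0.5342 0.4358 0.0268] circ 0.5341 0.4357 D 0.0291 bbox [0.52  0.421 0.024] [0.548 0.449 0.031]
blue [253. 232.] [ 212  203   83   53 3286] z 0.1463 mean [0.4449 0.3514 0.1454] circ 0.4449 0.345 D 0.0399 bbox [0.425 0.342 0.143] [0.465 0.362 0.149]
blue [253. 288.] [230 285  47   8 259] z 0.1473 mean [0.4445 0.3251 0.1465] circ 0.4448 0.3271 D 0.0231 bbox [0.433 0.322 0.144] [0.456 0.328 0.149]
```

```bash
python3 -m pendant '[[-4,0.5,0,0,2.5],[-8,1,0,0,2.5],[-12,1.5,0,0,2.5],[-16,2,0,0,2.5],[-20,2.7,0,0,2.5],[-24,3.4,0,0,2.5],[-27,3.65,0,0,2.5],[-27.5,3.65,0,0,2.5],[-27.5,3.65,3,0,2.5],[-27.5,3.65,7,0,2.5],[-27.5,3.65,8,0,2.5],[-27.5,3.65,8,0,2.5],[-27.5,3.65,8,0,2.5],[-27.5,3.65,8,0,2.5]]'
```

```text
t: 13.5
tool_pos: [0.4832, 0.0675, 0.0436]
eef_rot: [0.707, 0.707, 0.001, 0.001]
wrist_force: [0.6, -0.3, -1.5]
width: 0.0399
finger_force: 30.0
```

```bash
python3 -m pendant '[[0,-0.1,1,0,2.5],[0,-0.1,2,0,2.5],[0,-0.1,2.35,0,2.5],[0,-0.1,2.35,0,2.5],[0,-0.1,2.35,0,2.5],[0,-0.1,2.35,0,5],[0,-0.1,2.35,0,7.5],[0,-0.1,2.35,0,8.7],[0,-0.1,2.35,0,8.7],[0,-0.1,2.35,0,8.7],[0,-0.1,2.35,0,8.7],[0,-0.1,2.35,0,8.7],[0,-0.1,0,0,8.7],[0,-0.1,-4,0,8.7],[0,-0.1,-9,0,8.7]]' && python3 -m pendant '[[4,0.5,-2,0,8.7],[9,1,-4,0,8.7],[14,2,-6,0,8.7],[19,3,-7,0,8.7],[24,4,-7,0,8.7],[29,5,-5,0,8.7],[33,5.2,-2,0,8.7],[36.8,5.2,2,0,8.7],[36.8,5.2,5,0,8.7],[36.8,5.2,7,0,8.7],[36.8,5.2,7,0,8.7],[36.8,5.2,7,0,8.7],[36.8,5.2,7,0,8.7]]'; python3 - <<'E'
from h import *
s,p,d=shot('wrist'); print(s['tool_pos']); dies('wrist',s,p,d)
s,p,d=shot('scene','s5.png');dies('scene',s,p,d)
E
```

```text
t: 15.0
tool_pos: [0.4792, 0.0665, 0.1318]
eef_rot: [0.707, 0.707, -0.002, -0.001]
wrist_force: [1.5, 1.6, -0.2]
width: 0.0868
finger_force: 0.0
t: 16.3
tool_pos: [0.5343, 0.4352, 0.0645]
eef_rot: [0.707, 0.707, 0.002, 0.0]
wrist_force: [0.2, 0.4, -0.3]
width: 0.0872
finger_force: 0.0
[0.53432647 0.4352484  0.06454591]
blue [254. 208.] [ 234  184   42   49 1494] z 0.0277 mean [0.5346 0.4363 0.0266] circ 0.5346 0.4363 D 0.0297 bbox [0.521 0.422 0.024] [0.548 0.451 0.03 ]
blue [210. 150.] [205 144  10  12  97] z 0.0272 mean [0.5347 0.432  0.0267] circ 0.534 0.4346 D 0.0341 bbox [0.519 0.418 0.023] [0.548 0.449 0.03 ]
blue [244. 217.] [235 205  20  24 376] z 0.0468 mean [0.4829 0.1359 0.0461] circ 0.4824 0.1371 D 0.0534 bbox [0.459 0.111 0.043] [0.507 0.161 0.05 ]
blue [257. 236.] [250 227  16  19 255] z 0.0409 mean [0.4792 0.0649 0.0402] circ 0.4782 0.0648 D 0.0407 bbox [0.46  0.045 0.037] [0.498 0.085 0.045]
blue [381. 275.] [376 266  10  20  80] z 0.0939 mean [ 0.631  -0.196   0.0936] circ 0.6311 -0.1954 D 0.01 bbox [ 0.627 -0.2    0.09 ] [ 0.635 -0.192  0.097]
```

```bash
python3 -m pendant '[[0.1,0,3,0,8.7],[0.1,0,5,0,8.7],[0.1,0,5.6,0,8.7],[0.1,0,5.6,0,8.7],[0.1,0,5.6,0,8.7],[0.1,0,5.6,0,1.5],[0.1,0,5.6,0,1.5],[0.1,0,5.6,0,1.5],[0.1,0,5.6,0,1.5],[0.1,0,5.6,0,1.5],[0.1,0,5.6,0,1.5],[0.1,0,5.6,0,1.5],[0.1,0,5.6,0,1.5],[0.1,0,3,0,1.5],[0.1,0,-1,0,1.5],[0.1,0,-6,0,1.5],[0.1,0,-6,0,1.5],[0.1,0,-6,0,1.5]]'; python3 - <<'E'
from h import *
s,p,d=shot('wrist'); print(s['tool_pos']); dies('wrist',s,p,d)
E
```

```text
t: 18.2
tool_pos: [0.5334, 0.4366, 0.1239]
eef_rot: [0.707, 0.707, 0.002, 0.0]
wrist_force: [0.3, -0.2, -1.1]
width: 0.0295
finger_force: 30.0
[0.53344699 0.43662691 0.12390768]
blue [253. 236.] [ 223  212   61   44 1993] z 0.1452 mean [0.5326 0.4433 0.1443] circ 0.5328 0.4389 D 0.0299 bbox [0.518 0.435 0.142] [0.548 0.452 0.148]
```

```bash
python3 -m pendant '[[-4,-1,0,0,1.5],[-9,-2,0,0,1.5],[-14,-3,0,0,1.5],[-19,-4,0,0,1.5],[-24,-5,0,0,1.5],[-29,-5.5,0,0,1.5],[-34,-5.5,0,0,1.5],[-39,-5.5,0,0,1.5],[-42,-5.5,0,0,1.5],[-43.9,-5.5,0,0,1.5],[-43.9,-5.5,3,0,1.5],[-43.9,-5.5,7,0,1.5],[-43.9,-5.5,8,0,1.5],[-43.9,-5.5,8,0,1.5],[-43.9,-5.5,8,0,1.5],[-43.9,-5.5,8,0,1.5],[-43.9,-5.5,8,0,1.5]]'
```

```text
t: 19.95
tool_pos: [0.4792, -0.0027, 0.0434]
eef_rot: [0.707, 0.707, 0.001, 0.001]
wrist_force: [0.3, 0.1, 0.5]
width: 0.0291
finger_force: 30.0
```

```bash
python3 -m pendant '[[0,0,1,0,1.5],[0,0,2,0,1.5],[0,0,2.6,0,1.5],[0,0,2.7,0,1.5],[0,0,2.7,0,1.5],[0,0,2.7,0,4],[0,0,2.7,0,6.5],[0,0,2.7,0,8.7],[0,0,2.7,0,8.7],[0,0,2.7,0,8.7],[0,0,2.7,0,8.7],[0,0,2.7,0,8.7],[0,0,1,0,8.7],[0,0,-3,0,8.7],[0,0,-8,0,8.7],[0,0,-13,0,8.7],[0,0,-16,0,8.7]]' && python3 -m pendant '[[5,1,0,0,5],[10,3,0,0,5],[15,6,0,-7,5],[18,9,0,-14,5],[21,12,0,-20,5],[24.5,14.4,0,-20,5],[24.5,14.4,3,-20,5],[24.5,14.4,6,-20,5],[24.5,14.4,9,-20,5],[24.5,14.4,9,-20,5],[24.5,14.4,9,-20,5],[24.5,14.4,9,-20,5]]'; python3 - <<'E'
from h import *
s,p,d=shot('wrist','w6.png'); print(s['tool_pos'],s['eef_rot']); dies('wrist',s,p,d)
E
```

```text
t: 21.65
tool_pos: [0.4793, -0.0031, 0.2061]
eef_rot: [0.707, 0.707, 0.002, 0.001]
wrist_force: [0.7, 0.6, -0.2]
width: 0.0868
finger_force: 0.0
t: 22.85
tool_pos: [0.6231, 0.2425, 0.1143]
eef_rot: [0.573, 0.819, 0.001, 0.001]
wrist_force: [0.3, 0.2, 1.0]
width: 0.0499
finger_force: 0.0
[0.62306446 0.24248799 0.11434883] [0.57337312 0.8192926  0.00147905 0.00084374]
blue [254. 189.] [244 177  21  25 352] z 0.0222 mean [0.6236 0.2427 0.0211] circ 0.6238 0.2424 D 0.0194 bbox [0.615 0.233 0.018] [0.633 0.252 0.024]
blue [ 48. 233.] [ 16 218  74  38 802] z 0.0475 mean [0.4696 0.1494 0.0463] circ 0.472 0.1487 D 0.0361 bbox [0.46  0.135 0.044] [0.484 0.162 0.049]
blue [ 24. 317.] [ 18 303  13  27 193] z 0.2075 mean [0.5605 0.2425 0.2079] circ 0.5606 0.2424 D 0.0073 bbox [0.559 0.239 0.207] [0.562 0.246 0.209]
```

View pics/w6.png

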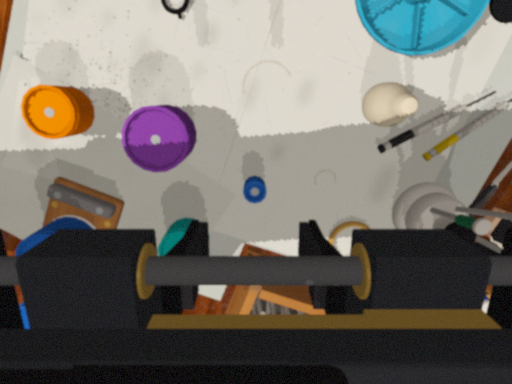

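Die_20 is at (254,189), directly below the tool. The box edge shows at (235–325, 245–310), so I'll check its clearance from the gripper body.

```bash
python3 - <<'E'
from h import *
for n in ['scene','side']:
    z=np.load('/tmp/%s0.npz'%n);P=cloud(n,get_state(),z['d']).reshape(-1,3)
    P=P[(P[:,2]>.055)&(P[:,2]<.3)]
    r=P[:,:2]-[.6235,.2427];a=np.radians(20);u=r@[np.cos(a),np.sin(a)];v=r@[-np.sin(a),np.cos(a)]
    k=(abs(u)<.12)&(abs(v)<.065); print(n,k.sum(),np.c_[u,v,P[:,2]][k].round(3)[::10][:12], v[k&(v<0)].max() if k.any() else '')
E
```

```text
scene 20 [[ 0.113 -0.039  0.114]
 [ 0.117 -0.04   0.102]] -0.03563289868945868
side 14 [[ 0.118 -0.035  0.111]
 [-0.001 -0.062  0.064]] -0.03546801565023268
```

```bash
python3 -m pendant '[[0,0,3,0,5],[0,0,6,0,5],[0,0,8.5,0,5],[0,0,10,0,5],[0,0,10.7,0,5],[0,0,10.7,0,5],[0,0,10.7,0,5],[0,0,10.7,0,0.5],[0,0,10.7,0,0.5],[0,0,10.7,0,0.5],[0,0,10.7,0,0.5],[0,0,10.7,0,0.5],[0,0,10.7,0,0.5],[0,0,10.7,0,0.5],[0,0,8,0,0.5],[0,0,3,0,0.5],[0,0,-2,0,0.5],[0,0,-7,0,0.5],[0,0,-7,0,0.5],[0,0,-7,0,0.5]]'; python3 - <<'E'
from h import *
s,p,d=shot('wrist'); print(s['tool_pos']); dies('wrist',s,p,d)
E
```

```text
t: 24.9
tool_pos: [0.6225, 0.2423, 0.1837]
eef_rot: [0.573, 0.819, 0.001, 0.001]
wrist_force: [0.4, 0.2, -0.2]
width: 0.0188
finger_force: 30.0
[0.62245117 0.2422944  0.18366022]
blue [ 95. 220.] [  66  196   61   54 2112] z 0.0462 mean [0.4819 0.1388 0.0456] circ 0.4847 0.1371 D 0.0506 bbox [0.46  0.113 0.042] [0.508 0.162 0.049]
blue [253. 240.] [234 222  39  34 925] z 0.2003 mean [0.6204 0.2453 0.1994] circ 0.6212 0.2432 D 0.0202 bbox [0.611 0.237 0.196] [0.631 0.251 0.204]
blue [426. 248.] [421 244  11  10  64] z 0.0899 mean [0.7871 0.2436 0.0889] circ 0.7877 0.2431 D 0.0061 bbox [0.786 0.24  0.086] [0.789 0.246 0.092]
blue [ 74. 289.] [ 61 285  24  11 201] z 0.0411 mean [0.4802 0.0538 0.0398] circ 0.4797 0.054 D 0.0261 bbox [0.467 0.048 0.037] [0.493 0.061 0.043]
blue [ 70. 317.] [ 52 304  36  26 572] z 0.0345 mean [0.477  0.0034 0.0337] circ 0.4776 -0.0018 D 0.0307 bbox [ 0.464 -0.01   0.03 ] [0.492 0.013 0.037]
```

```bash
python3 -m pendant '[[-2,-3,0,0,0.5],[-5,-6,0,0,0.5],[-8,-9,0,0,0.5],[-11,-12,0,0,0.5],[-14,-15,0,0,0.5],[-17,-18,0,0,0.5],[-20,-21,0,0,0.5],[-23,-24,0,0,0.5],[-24.6,-24.6,0,0,0.5],[-24.6,-24.6,4,0,0.5],[-24.6,-24.6,8,0,0.5],[-24.6,-24.6,12,0,0.5],[-24.6,-24.6,14,0,0.5],[-24.6,-24.6,14,0,0.5],[-24.6,-24.6,14,0,0.5],[-24.6,-24.6,14,0,0.5]]'
```

```text
t: 26.55
tool_pos: [0.4757, -0.0733, 0.0429]
eef_rot: [0.573, 0.819, 0.0, 0.001]
wrist_force: [0.0, -0.8, -0.5]
width: 0.019
finger_force: 30.0
```

```bash
python3 -m pendant '[[0,0,1,0,0.5],[0,0,2,0,0.5],[0,0,2.6,0,0.5],[0,0,2.7,0,0.5],[0,0,2.7,0,0.5],[0,0,2.7,0,2.5],[0,0,2.7,0,4],[0,0,2.7,0,5],[0,0,2.7,0,5],[0,0,2.7,0,5],[0,0,2.7,0,5],[0,0,1,0,5],[0,0,-3,0,5],[0,0,-8,0,5],[0,0,-13,0,5],[0,0,-18,0,5],[0,0,-18,0,5]]' && python3 -m pendant '[[-3,-1,0,7,5],[-5,-2,0,15,5],[-5,-3,0,20,5],[-5,-3,0,20,5],[-5,-3,0,20,5],[-5,-3,0,20,5]]'; python3 - <<'E'
from h import *
s,p,d=shot('wrist','w7.png'); print(s['tool_pos'],s['eef_rot']); dies('wrist',s,p,d)
s,p,d=shot('scene','s7.png');dies('scene',s,p,d)
cv2.imwrite('pics/crop7.png',cv2.resize(p[190:320,200:330,::-1],None,fx=4.5,fy=4.5,interpolation=cv2.INTER_CUBIC))
E
```

```text
t: 28.25
tool_pos: [0.4791, -0.0738, 0.2293]
eef_rot: [0.573, 0.819, 0.004, 0.005]
wrist_force: [1.2, -0.1, -0.5]
width: 0.0498
finger_force: 0.0
t: 28.85
tool_pos: [0.4642, -0.1297, 0.2218]
eef_rot: [0.706, 0.708, 0.0, -0.0]
wrist_force: [0.1, 0.5, 0.2]
width: 0.0499
finger_force: 0.0
[ 0.46423349 -0.12968995  0.22183571] [ 7.05843721e-01  7.08367583e-01  6.46874594e-05 -6.41388747e-05]
blue [262.  45.] [254  31  25  27 144] z 0.036 mean [ 0.4724 -0.0037  0.0348] circ 0.4769 -0.0037 D 0.0271 bbox [ 0.464 -0.015  0.032] [0.489 0.01  0.037]
blue [262. 116.] [257 109  14  15  84] z 0.0301 mean [ 0.4737 -0.0748  0.029 ] circ 0.4747 -0.0742 D 0.0167 bbox [ 0.468 -0.082  0.026] [ 0.482 -0.067  0.032]
blue [244. 217.] [235 205  19  24 374] z 0.0463 mean [0.4826 0.1358 0.0458] circ 0.4822 0.1363 D 0.0535 bbox [0.458 0.111 0.042] [0.508 0.161 0.05 ]
blue [257. 236.] [250 227  16  19 255] z 0.041 mean [0.4784 0.0659 0.0403] circ 0.4788 0.0648 D 0.0408 bbox [0.459 0.046 0.037] [0.497 0.085 0.045]
blue [271. 257.] [265 249  13  16 153] z 0.0358 mean [ 0.4754 -0.0049  0.0352] circ 0.4769 -0.0046 D 0.0321 bbox [ 0.462 -0.02   0.032] [0.49  0.009 0.039]
blue [381. 275.] [376 266  10  20  84] z 0.0938 mean [ 0.6302 -0.1958  0.094 ] circ 0.6307 -0.1973 D 0.0114 bbox [ 0.626 -0.201  0.091] [ 0.636 -0.189  0.098]
blue [286. 279.] [283 274   8  11  68] z 0.0302 mean [ 0.4727 -0.0764  0.0293] circ 0.4733 -0.0765 D 0.0195 bbox [ 0.464 -0.085  0.026] [ 0.482 -0.067  0.034]
```

View pics/w7.png

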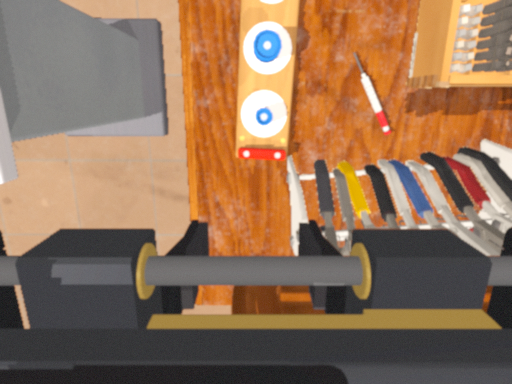

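View pics/crop7.png

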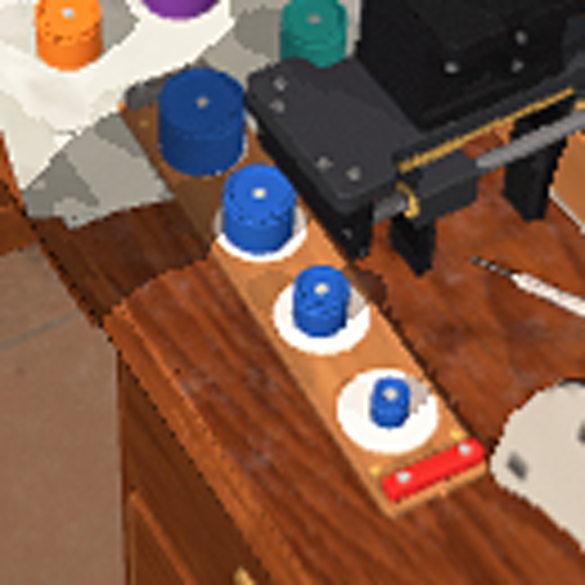

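The dies stand in order on their marks with the red stop next to the smallest. I'll take one look from further along the rail to check the centring of die_40 and die_50.

```bash
python3 -m pendant '[[4,1,0,0,5],[8,1.5,0,0,5],[11,1.5,0,0,5],[11,1.5,0,0,5],[11,1.5,0,0,5],[11,1.5,0,0,5]]'; python3 - <<'E'
from h import *
s,p,d=shot('wrist','w8.png'); dies('wrist',s,p,d)
P=cloud('wrist',s,d);hsv=cv2.cvtColor(p,cv2.COLOR_RGB2HSV)
# visible white ring: fit circle to outer rim of white points on rail top per mark
for n,y in zip('abcd',(.137,.0674,-.0029,-.0727)):
    k=(hsv[...,1]<60)&(hsv[...,2]>90)&(abs(P[...,2]-.010)<.004)&(np.hypot(P[...,0]-.480,P[...,1]-y)<.033)
    q=P[k][:,:2].astype(np.float32)
    if len(q)>30: c,r=cv2.minEnclosingCircle(q); print(n,len(q),np.round(c,4),round(2*r,4))
cv2.imwrite('pics/crop8.png',cv2.resize(p[0:260,200:320,::-1],None,fx=2.3,fy=2.3,interpolation=cv2.INTER_CUBIC))
E
```

```text
t: 29.55
tool_pos: [0.4789, -0.0216, 0.222]
eef_rot: [0.707, 0.707, -0.0, 0.0]
wrist_force: [-0.2, 1.1, -0.1]
width: 0.0503
finger_force: 0.0
blue [259.  17.] [ 234    0   51   40 1550] z 0.0467 mean [0.4838 0.1289 0.0459] circ 0.4836 0.1349 D 0.0482 bbox [0.46  0.112 0.043] [0.508 0.143 0.05 ]
blue [253.  84.] [238  66  35  37 390] z 0.0418 mean [0.4781 0.0665 0.0406] circ 0.4801 0.0666 D 0.0371 bbox [0.463 0.049 0.038] [0.498 0.084 0.044]
blue [251. 150.] [241 137  23  26 271] z 0.0359 mean [ 0.4763 -0.0029  0.0346] circ 0.4775 -0.0022 D 0.0283 bbox [ 0.465 -0.016  0.032] [0.489 0.012 0.037]
blue [250. 206.] [244 199  14  17 138] z 0.0297 mean [ 0.4749 -0.0726  0.0287] circ 0.4752 -0.0732 D 0.0185 bbox [ 0.467 -0.082  0.027] [ 0.483 -0.064  0.031]
a 112 [0.4833 0.1391] 0.058
b 607 [0.4816 0.0669] 0.0533
c 965 [ 0.4785 -0.003 ] 0.0537
d 1108 [ 0.4756 -0.0731] 0.0546
```

View pics/crop8.png

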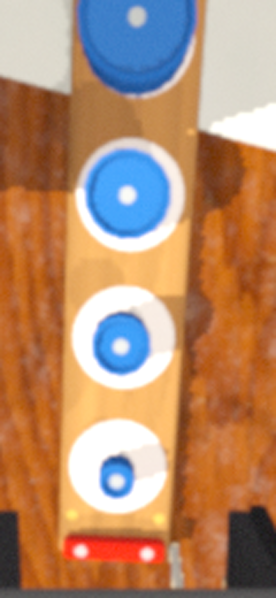

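All four stand upright on their marks, within about 2 mm of centre. The gripper is open and clear of everything, so I'm handing in.

```bash
python3 -c "
from workcell import close_job
print(close_job())"
```

```text
the job is handed in; nothing more can be done
None
```

The four blue dies stand upright on the rail in size order, die_20 on mark_d by the red stop up to die_50 on mark_a by the grey stop, each within about 2 mm of centre; the gripper is open and clear, and the job was handed in at about 30 s.

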